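# Push the row of heat sinks home and close the keeper

### The job

Four heat sinks stand in a touching row in the blue assembly track: pushing with the fingertips on the last one only (the one farthest from the dark end stop), push the whole row along the track as one train until it is fully home against the stop. Then push the red tab so that the keeper slides fully across the track behind the row, and move clear. Only push: never lift a heat sink, do not touch the other three, and leave the loose things beside the track and on the bench where they are.

Things in the scene. Friction and masses are not known exactly. Their poses are not given: they have to be found in the camera images.
- rail: Blue track screwed to the worktop, 300 long (y -150 to 150), 52 wide. Origin: centre of underside; y runs along it to the end stop, x across (red tab on the -x side). Floor 8 mm above the worktop; side walls 43 apart inside, tops 16 mm high. Open at -y. Dark stop block: face at y 140, top 34 mm high. Keeper guide: x -66 to -26, y -52 to -8, 37 mm high. Fixed.
- stop_face (a point): Foot of the end stop's face, on the track floor (track x 0, y 140, z 8 mm). The four parts fill 160 mm when home, so the last one's rear face then lies at track y = -20.
- keeper (a joint): Steel keeper bar with a red tab, slides along the track's +x; friction 2 N, no spring, stays where left. In m: 0 = drawn back, clear of the track; 0.060 = fully across, at its limit. Bar at track y -36 to -24, 18 to 28 mm above the worktop, tip at track x = -36 mm + value: it passes behind the last part, 4 mm to spare, only when the row is home.
- keeper_tab (a point): Centre of the outer (-x) face of the keeper's red push tab, moves with it (track x = -132 mm + value, y -30). The tab is 26 mm wide along the track, 8 thick, and reaches from 16 to 48 mm above the worktop.
- heat_sink_1: Finned aluminium heat sink in the track, 40 x 40 x 22 mm, 50 to 110 g; number 1 of the row counted from the end stop (the leading one). Origin: centre of its underside, 8 mm above the worktop; y axis along the track towards the stop.
- heat_sink_2: Finned aluminium heat sink in the track, 40 x 40 x 22 mm, 50 to 110 g; number 2 of the row counted from the end stop. Origin: centre of its underside, 8 mm above the worktop; y axis along the track towards the stop.
- heat_sink_3: Finned aluminium heat sink in the track, 40 x 40 x 22 mm, 50 to 110 g; number 3 of the row counted from the end stop. Origin: centre of its underside, 8 mm above the worktop; y axis along the track towards the stop.
- heat_sink_4: Finned aluminium heat sink in the track, 40 x 40 x 22 mm, 50 to 110 g; number 4 of the row counted from the end stop (the last one, the only one to push on). Origin: centre of its underside, 8 mm above the worktop; y axis along the track towards the stop.
- spare_heat_sink: Spare heat sink like those in the track, 40 x 40 x 22 mm, lying beside the track; to be left alone. Origin: centre of underside.
- fan: Black axial fan, 40 x 40 x 20 mm, beside the track; to be left alone. Origin: centre of underside.
- terminal_block: White six-way terminal strip, 18 x 60 x 16 mm, beside the track; to be left alone. Origin: centre of underside.
- handheld: Black handheld computer, 69 x 152 x 16 mm, to be left alone. Origin: centre of underside.
- usb_stick: Green USB stick, 18 x 51 x 8 mm, to be left alone. Origin: centre of underside.
- battery_pack: Black battery block, 45 x 69 x 17 mm, to be left alone. Origin: centre of underside.
Mind the look-alikes: they are no part of the job. Leave any brown or yellow look-alike of the heat_sink_1 alone.

How it is judged:
By the outcome, as a careful person would: the job done as asked, in the order asked, and still so for the second after the job is handed in, with the robot touching nothing.
It also fails if it takes over 40 s, if anything falls off the work surface, if the arm or the gripper's body presses on something with over 40 N, if the wrist force passes 120 N, or if a joint passes its speed limit or range.

### The arm

A 6-joint arm with a two-finger parallel gripper is mounted at the origin on a cart in front of the work surface, level with it; the furniture and walls round the work are solid. World frame = base frame: x ahead of the robot, y to its left, z up, the work surface at z = 0. Lengths are in m, angles in rad, forces in N, time in s.
With the tool pointing down it reaches from about 0.425 to 0.925 m from the base axis. Payload 12.5 kg.
Tool frame: the origin (TCP) lies midway between the tips of the shut fingers; the grasp point (between the pads) lies 19 mm behind it; z points along the fingers, y is the line along which they close (so a half turn about z gives the same grasp; the last joint's range is limited). The gripper opens to 85 mm and grips with 20 to 120 N. Pads are 22 mm wide; open, the fingers measure 114 mm over their backs; the gripper's body (76 mm by 85 mm) begins 54 mm behind the grasp point. The pads swing forward as they close: fully open they stand 13 mm farther back than shut.
Start: joints at [-1.455, 0.491, 1.559, -0, 1.092, -0.106], TCP at [0.138, -0.61, 0.231] pointing down, gripper open.
Joint ranges: [-3.1, 3.1], [-0.84, 2.19], [0.05, 2.79], [-1.13, 4.28], [0.06, 2.93], [-2.69, 2.69]. Speed limits (rad/s): [2.22, 2.22, 2.79, 3.14, 3.14, 3.14].

### API

Orientations are given as a unit quaternion [w, x, y, z].
In Python, from bench import manip gives the robot as it stands.
- The arm moves only by the shell command python3 -m handwheel 'ROWS'. ROWS is JSON, one flat list of numbers, 7 for each row, row after row: the shift along the tool's x, y, z each as a share of 0.75 m, from -1 to 1, then the turn, a rotation vector about the tool's x, y, z each as a share of 360 degrees, from -1 to 1, then the opening, from 0 (shut) to 1 (fully open). In form: [tx, ty, tz, wx, wy, wz, fingers, tx, ty, tz, wx, wy, wz, fingers, ...]. A call has 1 to 10 rows; each row is the pose to reach, as a shift and turn from the pose commanded when the call began, along the tool's axes at that moment, turning the shorter way round; what a row does not reach only later rows make up. A row lasts 1/10 s, in which the tool goes at most 50 mm and 8.59 degrees, less where a joint would pass 70% of its speed; a pose out of reach is approached as far as the arm can. A call with a number of a shift or a turn outside -1 to 1 is refused whole. A call with a gripper value outside its range is refused whole. The fingers move at their own pace and stop on an object; the grip force is fixed at half the most. Time passes only in rows, so rows that repeat a pose let the fingers close. It gives the time, the measured TCP pose, the force, the opening and the grip force at its end, in the units of the state.
- manip.get_state(): the state, without advancing time (a new reading comes with each control period).
- manip.camera(name): name is "scene" or "top"; returns the picture (480x640x3 uint8, blue, green, red); there is no depth.
- manip.get_calibration(name): a dict with "camera_matrix" (3x3 intrinsics, pixels), "k1" (the pictures are not rectified: a ray, as slopes to the right and down, at radius r is drawn at 1 + k1 r^2 times it, then the intrinsics apply), "T" (4x4, takes a point from camera to world coordinates). Camera axes: x right, y up, looking along -z (the intrinsics and any distortion apply to the point x, -y, -z); pixel columns grow to the right and rows downward; lengths in m; the calibration is good to about 2 mm. A picture is of the moment at which its call begins. get_calibration takes no time and is no camera call.
- manip.finish_job(): hands the job in; it is judged then, once.
The state is a dict: "time": time; "joint_positions": joint angles; "dq": joint speeds; "joint_torque": joint torques, N m; "ee_pos": TCP position; "orientation": TCP orientation; "ft_force": force on the tool from outside, world axes, zero at the start; "moment": the same for the moment, N m; "gripper_width": opening from 0.0 (shut) to 1.0 (fully open); "grasp_force": force on a finger pad.
Only numpy, scipy, OpenCV 4.12 (cv2) and the standard library are available. Lean on these libraries where they do the work, as an engineer would, in place of code of your own. Each camera call takes 0.05 s, during which the arm holds its last target. There are 200 camera calls.

## Working session

There is one attempt and no reset: what is moved stays moved. The work goes in short steps, Python scripts to look and compute and a shell command to move; the robot and the scene stay as the last step left them, time stands still between calls to the robot, and variables do not carry over. Pictures are saved under pics/ and viewed, at most 10 in all, crops included, and the job is handed in when it is done.

```bash
mkdir -p pics; python3 - <<'E'
from bench import manip
import cv2,numpy as np
for n in("scene","top"):
    cv2.imwrite(f"pics/{n}0.png",manip.camera(n)); c=manip.get_calibration(n)
    print(n,np.round(c["camera_matrix"],1).tolist(),c["k1"],np.round(c["T"],3).tolist())
s=manip.get_state();print(s)
E
```

```text
scene [[496.8, 0.0, 324.5], [0.0, 496.8, 239.9], [0.0, 0.0, 1.0]] -0.055638854582991976 [[-0.654, 0.353, -0.669, -0.338], [-0.756, -0.327, 0.566, 0.631], [-0.019, 0.876, 0.481, 0.696], [0.0, 0.0, 0.0, 1.0]]
top [[616.7, 0.0, 317.2], [0.0, 616.7, 252.7], [0.0, 0.0, 1.0]] -0.05823251126062107 [[0.004, 0.993, -0.114, 0.382], [-1.0, 0.002, -0.016, -0.143], [-0.016, 0.114, 0.993, 1.594], [0.0, 0.0, 0.0, 1.0]]
{'time': 0.1, 'joint_positions': array([-1.45458626e+00,  4.91519793e-01,  1.55936040e+00,  2.39364914e-05,
        1.09170248e+00, -1.05583713e-01]), 'dq': array([ 0.00078345, -0.00030862,  0.00062091,  0.00087801,  0.00051002,
       -0.00026575]), 'joint_torque': array([ 4.66673504e-03, -6.19445515e+01, -2.62025428e+01, -4.01530201e-06,
        2.87147850e-03,  1.44919562e-05]), 'ee_pos': array([ 0.13750333, -0.60949789,  0.23078311]), 'orientation': array([-4.95063570e-04,  9.93857729e-01,  1.10664222e-01,  7.98780981e-06]), 'ft_force': array([-0.61122684, -0.20942533, -0.59124574]), 'moment': array([ 0.00361197, -0.03301661,  0.05092013]), 'grasp_force': 0.0, 'gripper_width': 1.0015613900917542}
```

View pics/top0.png

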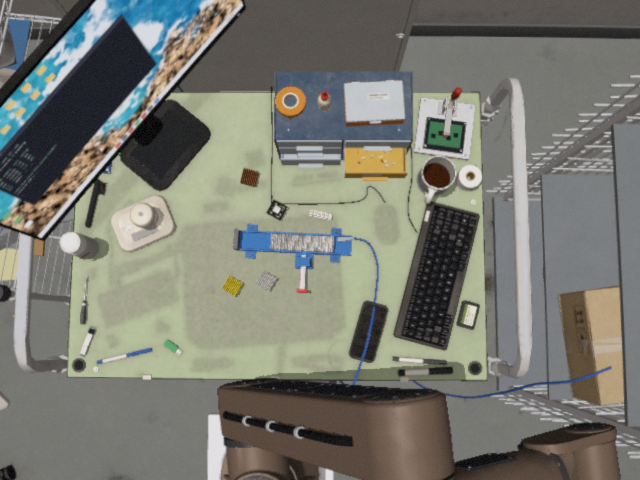

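View pics/scene0.png

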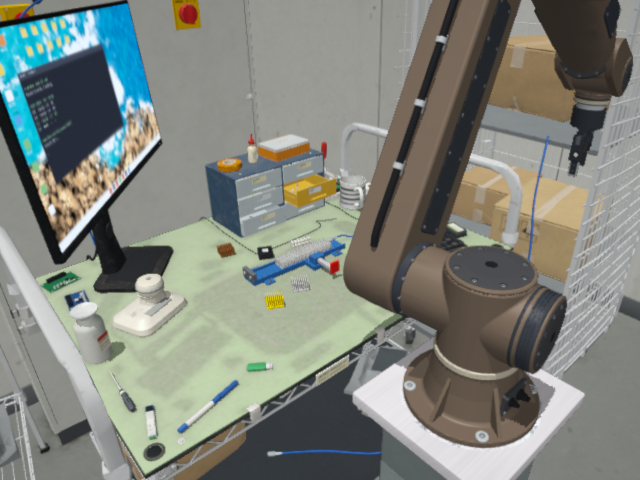

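The top view shows the track from (240,240) at the stop to (352,243) at the open end. The row spans u≈270–337, and the red tab is at (302,290) on the robot side. Next I'll zoom in and measure.

```bash
cat >h.py <<'E'
import cv2,numpy as np
from bench import manip
def ray(n,uv):
    c=manip.get_calibration(n);K=np.array(c["camera_matrix"]);T=np.array(c["T"])
    d=(np.array(uv,float)-K[:2,2])/[K[0,0],K[1,1]]
    p=d.copy()
    for _ in range(10): p=d/(1+c["k1"]*(p@p))
    v=T[:3,:3]@np.array([p[0],-p[1],-1]);return T[:3,3],v/np.linalg.norm(v)
def onz(n,uv,z):
    o,v=ray(n,uv);return o+v*(z-o[2])/v[2]
def proj(n,P):
    c=manip.get_calibration(n);K=np.array(c["camera_matrix"]);T=np.array(c["T"])
    q=T[:3,:3].T@(np.array(P)-T[:3,3]);p=np.array([q[0],-q[1]])/-q[2];p=p*(1+c["k1"]*p@p)
    return p*[K[0,0],K[1,1]]+K[:2,2]
E
python3 - <<'E'
from h import *
a=cv2.imread("pics/top0.png");b=cv2.imread("pics/scene0.png")
A=cv2.resize(a[200:300,225:385],None,fx=5,fy=5,interpolation=cv2.INTER_CUBIC)
B=cv2.resize(b[225:315,235:365],None,fx=6,fy=6,interpolation=cv2.INTER_CUBIC)
cv2.imwrite("pics/topz.png",A);cv2.imwrite("pics/scz.png",B)
hsv=cv2.cvtColor(a,cv2.COLOR_BGR2HSV)
m=cv2.inRange(hsv,(100,120,60),(125,255,255));m[:215]=0;m[275:]=0;m[:,:225]=0;m[:,360:]=0
# rail walls: per-column extents
for u in range(240,356,4):
    r=np.where(m[225:262,u])[0]; print(u,(r.min()+225,r.max()+225) if len(r) else None,end=' ')
red=cv2.inRange(hsv,(0,150,80),(6,255,255))[275:300,290:315]
ys,xs=np.where(red);print("\nred",len(xs),xs.min()+290,xs.max()+290,ys.min()+275,ys.max()+275)
for uv in[(240,240),(352,243),(337,241),(302,290)]:print(uv,onz("top",uv,.016).round(4))
E
```

```text
240 (np.int64(231), np.int64(249)) 244 (np.int64(231), np.int64(249)) 248 (np.int64(225), np.int64(257)) 252 (np.int64(229), np.int64(257)) 256 (np.int64(225), np.int64(250)) 260 (np.int64(232), np.int64(250)) 264 (np.int64(232), np.int64(250)) 268 (np.int64(232), np.int64(250)) 272 (np.int64(232), np.int64(251)) 276 (np.int64(250), np.int64(251)) 280 (np.int64(251), np.int64(251)) 284 (np.int64(251), np.int64(251)) 288 (np.int64(233), np.int64(251)) 292 (np.int64(233), np.int64(251)) 296 (np.int64(251), np.int64(261)) 300 (np.int64(252), np.int64(261)) 304 (np.int64(234), np.int64(261)) 308 (np.int64(252), np.int64(260)) 312 (np.int64(234), np.int64(256)) 316 (np.int64(234), np.int64(253)) 320 (np.int64(253), np.int64(253)) 324 (np.int64(253), np.int64(253)) 328 (np.int64(253), np.int64(253)) 332 (np.int64(229), np.int64(261)) 336 (np.int64(233), np.int64(261)) 340 (np.int64(229), np.int64(254)) 344 (np.int64(242), np.int64(254)) 348 (np.int64(241), np.int64(254)) 352 None 
red 28 297 306 289 292
(240, 240) [0.5965 0.0835 0.016 ]
(352, 243) [ 0.5891 -0.2063  0.016 ]
(337, 241) [ 0.5943 -0.1677  0.016 ]
(302, 290) [ 0.4676 -0.0781  0.016 ]
```

View pics/topz.png

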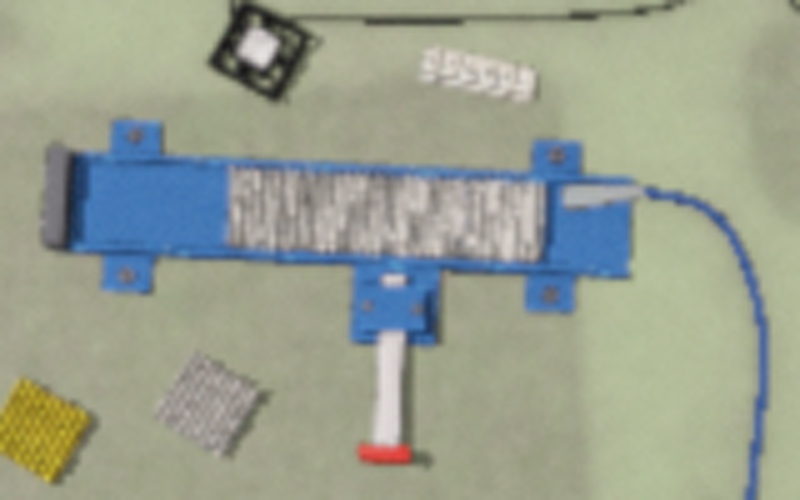

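View pics/scz.png

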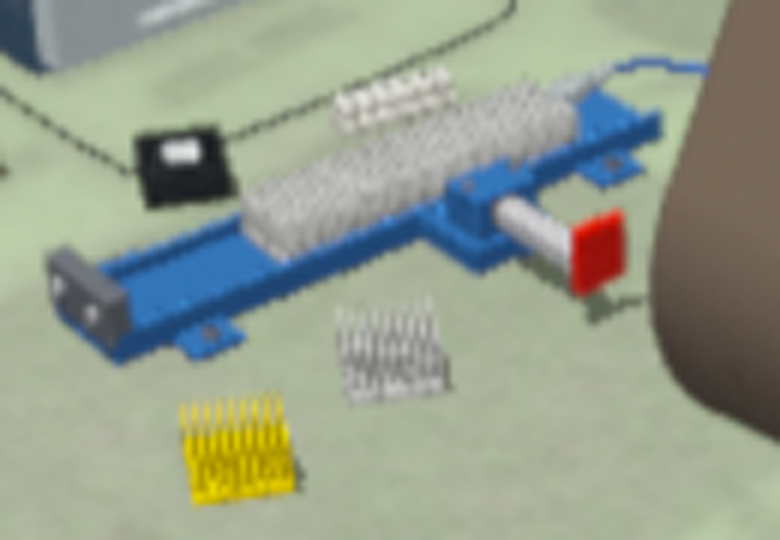

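The zooms show three things:
- The row spans zoom u≈228–546, and the stop face is at u≈72.
- The tab is at (385,455) and fully drawn back.
- A grey cable plug lies in the open end of the track on the +x side, at zoom (563–640, 193).

I'll stay on the -x side of that plug. Next I'll fit the track frame by casting rays at known heights.

```bash
cat >fit.py <<'E'
from h import *
t=lambda u,v:("top",(225+(u+.5)/5-.5,200+(v+.5)/5-.5))
s=lambda u,v:("scene",(235+(u+.5)/6-.5,225+(v+.5)/6-.5))
P=[(t(632,278),(-26,-150,16)),(t(632,180),(26,-150,16)),(t(72,256),(-26,140,16)),(t(90,155),(26,132,16)),
(t(72,197),(0,140,34)),(t(385,445),(-124,-30,48)),(t(358,455),(-130,-17,40)),(t(412,455),(-130,-43,40)),
(s(660,115),(-26,-150,16)),(s(572,238),(-132,-17,48)),(s(622,210),(-132,-43,48)),(s(622,268),(-132,-43,16)),(s(575,295),(-132,-17,16))]
W=np.array([onz(n,uv,q[2]/1e3)[:2] for (n,uv),q in P]);L=np.array([q[:2] for _,q in P])/1e3
def kab(W,L):
    a=L-L.mean(0);b=W-W.mean(0)
    th=np.arctan2((a[:,0]*b[:,1]-a[:,1]*b[:,0]).sum(),(a*b).sum())
    R=np.array([[np.cos(th),-np.sin(th)],[np.sin(th),np.cos(th)]]);return th,R,W.mean(0)-R@L.mean(0)
if __name__=="__main__":
    th,R,o=kab(W,L);print(np.degrees(th),o);print(((W-L@R.T-o)@R*1e3).round(1).tolist())
    for k in(slice(0,8),slice(8,13)):
        h,r,q=kab(W[k],L[k]);print(np.degrees(h),q)
    loc=lambda n,z:((onz(*n,z)[:2]-o)@R*1e3).round(1)
    print("row rear/front top",loc(t(546,220),.030),loc(t(228,205),.030),"plug",[loc(t(*p),.016) for p in((563,207),(563,187),(640,195))])
E
python3 fit.py
```

```text
-2.6622864922809235 [ 0.59227817 -0.0532637 ]
[[-1.8, -1.9], [-2.9, 0.4], [-4.4, -2.4], [-3.2, -0.4], [-2.0, -3.2], [2.4, -0.8], [3.1, -0.1], [4.4, -1.3], [-7.3, 5.8], [-1.2, 5.0], [2.8, 0.8], [6.9, -2.3], [3.1, 0.5]]
-2.312816557813762 [ 0.59170452 -0.05416095]
-4.004884648700781 [ 0.59435539 -0.05402675]
row rear/front top [  -1.7 -106.2] [-1.8 57. ] plug [array([   7.3, -114.7]), array([  17.7, -114.2]), array([  15.5, -154.1])]
```

```bash
cat >go.py <<'E'
import sys
from h import *
from scipy.spatial.transform import Rotation as Ro
th=np.radians(-2.4);O=np.array([.589,-.0545]);Rt=np.array([[np.cos(th),-np.sin(th)],[np.sin(th),np.cos(th)]])
s=manip.get_state();q=s["orientation"];R=Ro.from_quat([*q[1:],q[0]])
p=np.array(s["ee_pos"]);print("t",s["time"],"track mm",((p[:2]-O)@Rt*1e3).round(1),(p[2]*1e3).round(1),"F",s["ft_force"].round(1),"w",round(s["gripper_width"],2))
G=Ro.from_matrix(np.array([[Rt[0,0],-(-1)*0+Rt[0,1]*-1,0],[Rt[1,0],-Rt[1,1],0],[0,0,-1]]))
rv=(R.inv()*G).as_rotvec()
print("turn",(rv/2/np.pi).round(4))
for a in sys.argv[1:]:
    x,y,z=map(float,a.split(','))
    w=np.r_[O+Rt@np.array([x,y])/1e3,z/1e3];print(a,w.round(4),"shift",(R.inv().apply(w-p)/.75).round(4))
E
python3 go.py -9,-127,120 -9,-127,60 -9,-127,19
```

```text
t 0.1 track mm [-427.9 -573.4] 230.8 F [-0.6 -0.2 -0.6] w 1.0
turn [-0.0002  0.      0.042 ]
-9,-127,120 [ 0.5747 -0.181   0.12  ] shift [ 0.6943 -0.429   0.1482]
-9,-127,60 [ 0.5747 -0.181   0.06  ] shift [ 0.6943 -0.4289  0.2282]
-9,-127,19 [ 0.5747 -0.181   0.019 ] shift [ 0.6943 -0.4288  0.2829]
```

```bash
python3 -m handwheel '[0.6943,-0.429,0.1482,0,0,0.042,0,0.6943,-0.429,0.1482,0,0,0.042,0,0.6943,-0.429,0.1482,0,0,0.042,0,0.6943,-0.429,0.1482,0,0,0.042,0,0.6943,-0.429,0.1482,0,0,0.042,0,0.6943,-0.429,0.1482,0,0,0.042,0,0.6943,-0.429,0.1482,0,0,0.042,0,0.6943,-0.429,0.1482,0,0,0.042,0,0.6943,-0.429,0.1482,0,0,0.042,0,0.6943,-0.429,0.1482,0,0,0.042,0]'; python3 go.py -9,-127,100
```

```text
time: 1.1
ee_pos: [0.49, -0.2637, 0.1415]
orientation: [-0.0, 1.0, -0.021, -0.0]
ft_force: [-0.3, -0.9, -0.1]
gripper_width: 0.0
grasp_force: 0.0
t 1.1 track mm [ -90.1 -213.2] 141.5 F [-0.3 -0.9 -0.1] w 0.0
turn [-0.  0. -0.]
-9,-127,100 [ 0.5747 -0.181   0.1   ] shift [ 0.1081 -0.1149  0.0553]
```

```bash
python3 -m handwheel '[0.108,-0.115,0.055,0,0,0,0,0.108,-0.115,0.055,0,0,0,0,0.108,-0.115,0.055,0,0,0,0,0.108,-0.115,0.055,0,0,0,0,0.108,-0.115,0.055,0,0,0,0]'; python3 go.py -9,-127,50 -9,-127,19;  python3 - <<'E'
from h import *
a=manip.camera("top");b=manip.camera("scene")
A=cv2.resize(a[200:300,225:385],None,fx=5,fy=5,interpolation=cv2.INTER_CUBIC)[:290]
B=cv2.resize(b[195:315,235:395],None,fx=5,fy=5,interpolation=cv2.INTER_CUBIC)[:310]
cv2.imwrite("pics/c1.png",np.vstack([A,B]))
E
```

```text
time: 1.6
ee_pos: [0.5732, -0.1823, 0.1003]
orientation: [-0.0, 1.0, -0.02, -0.001]
ft_force: [0.5, -0.5, 0.3]
gripper_width: 0.004
grasp_force: 0.0
t 1.6 track mm [ -10.5 -128.4] 100.3 F [ 0.5 -0.5  0.3] w 0.0
turn [-0.      0.0002  0.0001]
-9,-127,50 [ 0.5747 -0.181   0.05  ] shift [ 0.002  -0.0018  0.0671]
-9,-127,19 [ 0.5747 -0.181   0.019 ] shift [ 0.0021 -0.0018  0.1084]
```

View pics/c1.png

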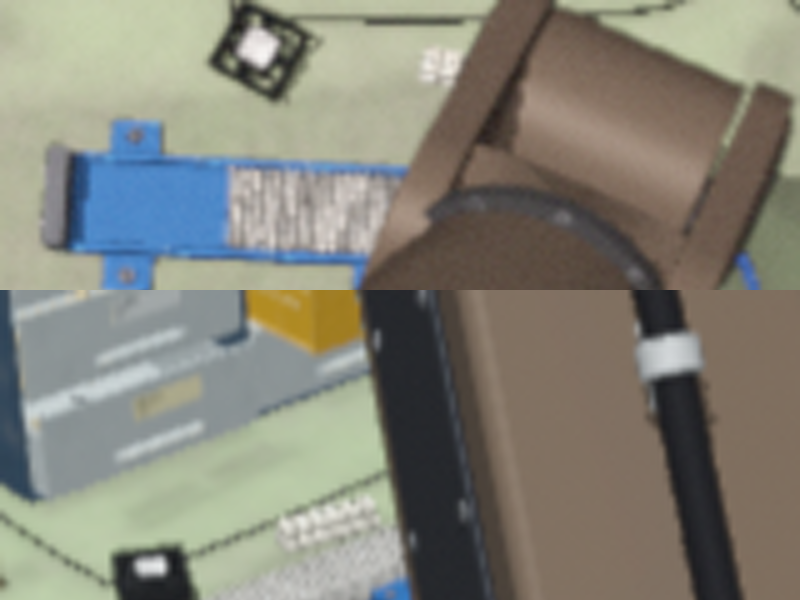

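The arm hides the fingers in both views, but the row's front, at top-zoom u≈228, stays visible. I'll descend carefully on force and watch the front of the row.

```bash
python3 -m handwheel '[0.001,0.002,0.04,0,0,0,0,0.001,0.002,0.08,0,0,0,0,0.001,0.002,0.092,0,0,0,0,0.001,0.002,0.1,0,0,0,0,0.001,0.002,0.106,0,0,0,0,0.001,0.002,0.106,0,0,0,0]'; python3 go.py -10,-126,19 -10,-116,19
```

```text
time: 2.3
ee_pos: [0.5743, -0.1845, 0.0218]
orientation: [0.0, 1.0, -0.021, 0.0]
ft_force: [-1.2, -0.1, -0.9]
gripper_width: 0.001
grasp_force: 0.0
t 2.3 track mm [  -9.3 -130.5] 21.8 F [-1.2 -0.1 -0.9] w 0.0
turn [ 0.0001 -0.0001 -0.0001]
-10,-126,19 [ 0.5737 -0.18    0.019 ] shift [-0.001  -0.006   0.0037]
-10,-116,19 [ 0.5742 -0.17    0.019 ] shift [-0.001  -0.0194  0.0037]
```

```bash
cat >front.py <<'E'
from go import *
a=manip.camera("top").astype(float)
ys=np.arange(40,150,.5);sat=[]
for y in ys:
    v=[]
    for x in np.arange(-12,13,3):
        w=np.r_[O+Rt@np.array([x,y])/1e3,.030];u=proj("top",w)
        c=cv2.getRectSubPix(a.astype(np.float32),(1,1),tuple(map(float,u)))[0,0];v.append(c[0]-c[2])
    sat.append(np.mean(v))
sat=np.array(sat);i=np.argmax(sat>(40 if 0 else (sat.max()*.5)));print("front y",ys[i],"max",sat.max().round())
E
python3 front.py; python3 -m handwheel '[0,-0.003,0.0035,0,0,0,0,0,-0.006,0.0035,0,0,0,0,0,-0.009,0.0035,0,0,0,0,0,-0.012,0.0035,0,0,0,0,0,-0.015,0.0035,0,0,0,0,0,-0.018,0.0035,0,0,0,0,0,-0.021,0.0035,0,0,0,0,0,-0.024,0.0035,0,0,0,0,0,-0.027,0.0035,0,0,0,0,0,-0.027,0.0035,0,0,0,0]'; python3 front.py
```

```text
t 2.3 track mm [  -9.3 -130.5] 21.8 F [-1.2 -0.1 -0.9] w 0.0
turn [ 0.0001 -0.0001 -0.0001]
front y 59.0 max 123.0
time: 3.35
ee_pos: [0.575, -0.1637, 0.0186]
orientation: [0.0, 1.0, -0.021, 0.0]
ft_force: [0.5, -0.6, -0.1]
gripper_width: 0.003
grasp_force: 0.2
t 3.35 track mm [  -9.4 -109.7] 18.6 F [ 0.5 -0.6 -0.1] w 0.0
turn [ 0. -0. -0.]
front y 65.0 max 122.0
```

Contact is made and the front moved from 59 to 65, so the train is moving. About 75 mm is left.

```bash
python3 -m handwheel '[0,-0.006,0,0,0,0,0,0,-0.012,0,0,0,0,0,0,-0.018,0,0,0,0,0,0,-0.024,0,0,0,0,0,0,-0.030,0,0,0,0,0,0,-0.036,0,0,0,0,0,0,-0.042,0,0,0,0,0,0,-0.048,0,0,0,0,0,0,-0.054,0,0,0,0,0,0,-0.060,0,0,0,0,0]'; python3 front.py; python3 -m handwheel '[0,-0.004,0,0,0,0,0,0,-0.008,0,0,0,0,0,0,-0.012,0,0,0,0,0,0,-0.016,0,0,0,0,0,0,-0.020,0,0,0,0,0,0,-0.024,0,0,0,0,0,0,-0.024,0,0,0,0,0]'; python3 front.py
```

```text
time: 4.4
ee_pos: [0.5769, -0.1186, 0.0186]
orientation: [0.0, 1.0, -0.021, -0.0]
ft_force: [0.6, -1.9, 0.2]
gripper_width: -0.001
grasp_force: 1.0
t 4.4 track mm [ -9.4 -64.6] 18.6 F [ 0.6 -1.9  0.2] w -0.0
turn [ 0.  0. -0.]
front y 109.5 max 122.0
time: 5.15
ee_pos: [0.5776, -0.1005, 0.0186]
orientation: [-0.0, 1.0, -0.021, -0.0]
ft_force: [0.1, -0.3, -0.1]
gripper_width: -0.001
grasp_force: 0.1
t 5.15 track mm [ -9.4 -46.4] 18.6 F [ 0.1 -0.3 -0.1] w -0.0
turn [-0.  0.  0.]
front y 127.5 max 98.0
```

```bash
python3 -m handwheel '[0,-0.002,0,0,0,0,0,0,-0.004,0,0,0,0,0,0,-0.006,0,0,0,0,0,0,-0.008,0,0,0,0,0,0,-0.010,0,0,0,0,0,0,-0.011,0,0,0,0,0]'; python3 -m handwheel '[0,-0.001,0,0,0,0,0,0,-0.002,0,0,0,0,0]';python3 -m handwheel '[0,-0.001,0,0,0,0,0,0,-0.002,0,0,0,0,0]'; python3 go.py
```

```text
time: 5.8
ee_pos: [0.578, -0.0926, 0.0186]
orientation: [0.0, 1.0, -0.021, -0.0]
ft_force: [-0.1, -1.0, -0.7]
gripper_width: 0.001
grasp_force: 0.9
time: 6.0
ee_pos: [0.578, -0.0912, 0.0186]
orientation: [0.0, 1.0, -0.021, 0.0]
ft_force: [-0.1, -1.6, -0.1]
gripper_width: -0.003
grasp_force: 0.9
time: 6.2
ee_pos: [0.5781, -0.0897, 0.0186]
orientation: [0.0, 1.0, -0.021, 0.0]
ft_force: [0.3, -2.3, -0.7]
gripper_width: 0.002
grasp_force: 0.9
t 6.2 track mm [ -9.4 -35.6] 18.6 F [ 0.3 -2.3 -0.7] w 0.0
turn [ 0. -0. -0.]
```

```bash
for i in 1 ; do python3 -m handwheel '[0,-0.0007,0,0,0,0,0,0,-0.0014,0,0,0,0,0]'|sed -n 2,4p;python3 -m handwheel '[0,-0.0007,0,0,0,0,0,0,-0.0014,0,0,0,0,0]'|sed -n 2,4p;python3 -m handwheel '[0,-0.0007,0,0,0,0,0,0,-0.0014,0,0,0,0,0]'|sed -n 2,4p; done
```

```text
ee_pos: [0.5782, -0.0887, 0.0186]
orientation: [0.0, 1.0, -0.021, 0.0]
ft_force: [-0.3, -2.0, -0.1]
ee_pos: [0.5782, -0.0876, 0.0186]
orientation: [0.0, 1.0, -0.021, 0.0]
ft_force: [-0.2, -1.9, 0.3]
ee_pos: [0.5783, -0.0867, 0.0186]
orientation: [0.0, 1.0, -0.021, 0.0]
ft_force: [-0.3, -6.1, -0.8]
```

```bash
python3 -m handwheel '[0,-0.0006,0,0,0,0,0,0,-0.0006,0,0,0,0,0]'|sed -n 2,4p;python3 -m handwheel '[0,-0.0006,0,0,0,0,0,0,-0.0006,0,0,0,0,0]'|sed -n 2,4p; python3 go.py; python3 - <<'E'
from h import *
a=manip.camera("top");b=manip.camera("scene")
A=cv2.resize(a[215:275,230:330],None,fx=5,fy=5,interpolation=cv2.INTER_CUBIC)
B=cv2.resize(b[235:295,235:335],None,fx=5,fy=5,interpolation=cv2.INTER_CUBIC)
cv2.imwrite("pics/c2.png",np.vstack([A,B]))
E
```

```text
ee_pos: [0.5784, -0.0866, 0.0187]
orientation: [0.0, 1.0, -0.021, 0.0]
ft_force: [-0.4, -5.8, 0.7]
ee_pos: [0.5786, -0.0865, 0.0187]
orientation: [0.0, 1.0, -0.021, 0.0]
ft_force: [-0.8, -7.9, 0.5]
t 7.2 track mm [ -9.1 -32.4] 18.7 F [-0.8 -7.9  0.5] w -0.0
turn [ 0.0002 -0.0001 -0.    ]
```

View pics/c2.png

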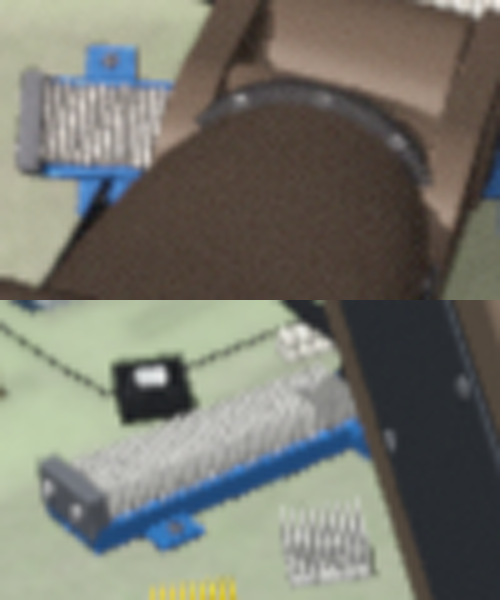

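The row is seated: the front meets the stop face at (45,120) in the crop, and the force rises while the position stalls. I'll press a little more, then back off, lift and go to the tab.

```bash
python3 -m handwheel '[0,-0.001,0,0,0,0,0,0,-0.002,0,0,0,0,0,0,-0.002,0,0,0,0,0]'|sed -n 2,4p; python3 -m handwheel '[0,0.004,0,0,0,0,0,0,0.012,0,0,0,0,0,0,0.018,0,0,0,0,0,0,0.018,-0.04,0,0,0,0,0,0.018,-0.09,0,0,0,0,0,0.018,-0.12,0,0,0,0,0,0.018,-0.12,0,0,0,0]'; python3 go.py -157,-30,105 -157,-30,22
```

```text
ee_pos: [0.5791, -0.086, 0.019]
orientation: [0.001, 1.0, -0.021, 0.001]
ft_force: [-1.0, -16.4, 0.7]
time: 8.3
ee_pos: [0.579, -0.098, 0.1116]
orientation: [0.001, 1.0, -0.021, 0.002]
ft_force: [-0.2, 0.3, -0.5]
gripper_width: 0.001
grasp_force: 0.0
t 8.3 track mm [ -8.2 -43.9] 111.6 F [-0.2  0.3 -0.5] w 0.0
turn [ 0.0002 -0.0008 -0.    ]
-157,-30,105 [ 0.4309 -0.0779  0.105 ] shift [-0.1984 -0.0185  0.0078]
-157,-30,22 [ 0.4309 -0.0779  0.022 ] shift [-0.199  -0.0186  0.1185]
```

```bash
python3 -m handwheel '[-0.199,-0.0185,0.008,0,0,0,0,-0.199,-0.0185,0.008,0,0,0,0,-0.199,-0.0185,0.008,0,0,0,0,-0.199,-0.0185,0.008,0,0,0,0,-0.199,-0.0185,0.008,0,0,0,0]'; python3 go.py -157,-30,22; python3 - <<'E'
from h import *
a=manip.camera("top");b=manip.camera("scene")
A=cv2.resize(a[200:300,225:385],None,fx=5,fy=5,interpolation=cv2.INTER_CUBIC)[:300]
B=cv2.resize(b[225:315,235:395],None,fx=5,fy=5,interpolation=cv2.INTER_CUBIC)[:300]
cv2.imwrite("pics/c3.png",np.vstack([A,B]))
E
```

```text
time: 8.8
ee_pos: [0.4287, -0.0775, 0.1024]
orientation: [-0.0, 1.0, -0.021, -0.0]
ft_force: [0.3, -0.7, 0.6]
gripper_width: 0.001
grasp_force: 0.0
t 8.8 track mm [-159.2  -29.7] 102.4 F [ 0.3 -0.7  0.6] w 0.0
turn [-0.      0.0001 -0.0001]
-157,-30,22 [ 0.4309 -0.0779  0.022 ] shift [0.0029 0.0004 0.1071]
```

View pics/c3.png

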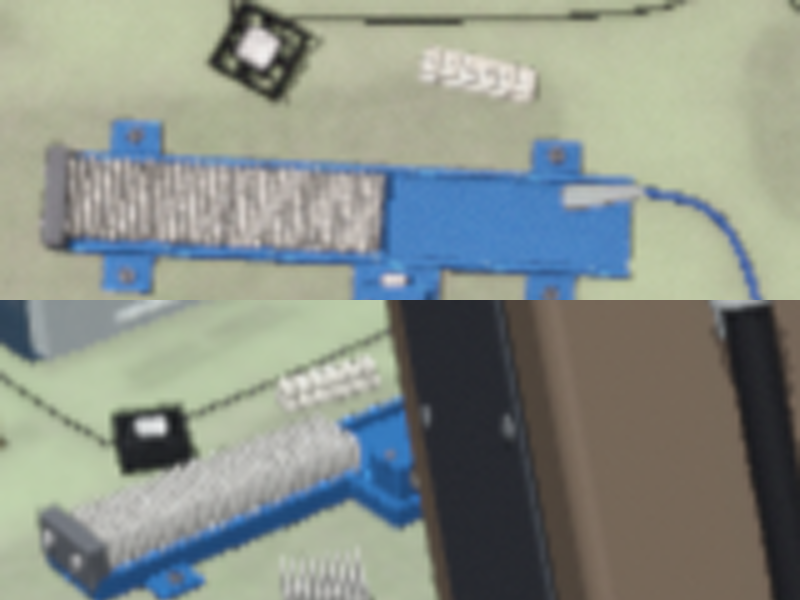

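The row is home against the stop at zoom (68,200), and the plug hasn't moved. Next I'll descend outside the tab.

```bash
python3 -m handwheel '[0.003,0.0003,0.05,0,0,0,0,0.003,0.0003,0.09,0,0,0,0,0.003,0.0003,0.1071,0,0,0,0,0.003,0.0003,0.1071,0,0,0,0,0.003,0.0003,0.1071,0,0,0,0]'; python3 -m handwheel '[0.003,0,0,0,0,0,0,0.006,0,0,0,0,0,0,0.009,0,0,0,0,0,0,0.012,0,0,0,0,0,0,0.015,0,0,0,0,0,0,0.018,0,0,0,0,0,0,0.021,0,0,0,0,0,0,0.024,0,0,0,0,0,0,0.027,0,0,0,0,0,0,0.030,0,0,0,0,0,0]'; python3 go.py
```

```text
time: 9.4
ee_pos: [0.4321, -0.078, 0.0221]
orientation: [0.0, 1.0, -0.021, -0.0]
ft_force: [0.2, -0.4, 1.0]
gripper_width: 0.001
grasp_force: 0.0
time: 10.4
ee_pos: [0.4538, -0.0788, 0.0222]
orientation: [-0.0, 1.0, -0.021, -0.0]
ft_force: [-2.0, 0.2, 1.4]
gripper_width: 0.002
grasp_force: 1.0
t 10.4 track mm [-134.   -29.9] 22.2 F [-2.   0.2  1.4] w 0.0
turn [-0.      0.0001 -0.    ]
```

```bash
python3 -m handwheel '[0.004,0,0,0,0,0,0,0.009,0,0,0,0,0,0,0.014,0,0,0,0,0,0,0.019,0,0,0,0,0,0,0.024,0,0,0,0,0,0,0.029,0,0,0,0,0,0,0.033,0,0,0,0,0,0,0.037,0,0,0,0,0,0,0.040,0,0,0,0,0,0]'; python3 -m handwheel '[0.003,0,0,0,0,0,0,0.006,0,0,0,0,0,0,0.009,0,0,0,0,0,0,0.012,0,0,0,0,0,0,0.013,0,0,0,0,0,0]'; python3 go.py -83,-30,22
```

```text
time: 11.3
ee_pos: [0.4842, -0.0801, 0.0222]
orientation: [0.0, 1.0, -0.021, 0.0]
ft_force: [-1.7, -1.0, 0.1]
gripper_width: -0.003
grasp_force: 1.0
time: 11.8
ee_pos: [0.4939, -0.0805, 0.0222]
orientation: [0.0, 1.0, -0.021, 0.0]
ft_force: [-2.7, -0.7, 0.7]
gripper_width: 0.0
grasp_force: 1.0
t 11.8 track mm [-93.9 -30. ] 22.2 F [-2.7 -0.7  0.7] w 0.0
turn [ 0. -0. -0.]
-83,-30,22 [ 0.5048 -0.081   0.022 ] shift [0.0146 0.0001 0.0003]
```

```bash
python3 -m handwheel '[0.002,0,0,0,0,0,0,0.004,0,0,0,0,0,0,0.006,0,0,0,0,0,0,0.008,0,0,0,0,0,0,0.010,0,0,0,0,0,0,0.011,0,0,0,0,0,0]'|sed -n 2,4p; python3 -m handwheel '[0.001,0,0,0,0,0,0,0.002,0,0,0,0,0,0,0.003,0,0,0,0,0,0]'|sed -n 2,4p; python3 go.py;python3 -m handwheel '[0.001,0,0,0,0,0,0,0.002,0,0,0,0,0,0,0.003,0,0,0,0,0,0]'|sed -n 2,4p;python3 go.py
```

```text
ee_pos: [0.5021, -0.0808, 0.0222]
orientation: [0.0, 1.0, -0.021, 0.0]
ft_force: [-1.7, -1.4, 0.1]
ee_pos: [0.5042, -0.0809, 0.0222]
orientation: [0.0, 1.0, -0.021, -0.0]
ft_force: [-1.8, -2.8, -0.1]
t 12.7 track mm [-83.6 -30. ] 22.2 F [-1.8 -2.8 -0.1] w 0.0
turn [ 0.  0. -0.]
ee_pos: [0.5054, -0.0809, 0.0222]
orientation: [-0.0, 1.0, -0.021, -0.001]
ft_force: [-10.2, -3.2, 5.7]
t 13.0 track mm [-82.4 -29.9] 22.2 F [-10.2  -3.2   5.7] w 0.01
turn [-0.      0.0004 -0.    ]
```

The limit is reached at TCP x≈-82.4, where I expected -83. I'll press once more, then back off, lift and check.

```bash
python3 -m handwheel '[0.0015,0,0,0,0,0,0,0.0015,0,0,0,0,0,0]'|sed -n 2,4p; python3 -m handwheel '[-0.004,0,0,0,0,0,0,-0.015,0,0,0,0,0,0,-0.04,0,0,0,0,0,0,-0.08,0,0,0,0,0,0,-0.08,0,-0.06,0,0,0,0,-0.08,0,-0.12,0,0,0,0,-0.08,0.06,-0.18,0,0,0,0,-0.08,0.12,-0.18,0,0,0,0,-0.08,0.18,-0.18,0,0,0,0,-0.08,0.24,-0.18,0,0,0,0]';  python3 -m handwheel '[0,0.06,0,0,0,0,0,0,0.12,0,0,0,0,0,0,0.18,0,0,0,0,0,0,0.18,0,0,0,0,0]'; python3 - <<'E'
from h import *
a=manip.camera("top");b=manip.camera("scene")
A=cv2.resize(a[200:300,225:385],None,fx=5,fy=5,interpolation=cv2.INTER_CUBIC)[:350]
B=cv2.resize(b[225:315,235:395],None,fx=5,fy=5,interpolation=cv2.INTER_CUBIC)[:250]
cv2.imwrite("pics/c4.png",np.vstack([A,B]))
E
```

```text
ee_pos: [0.5054, -0.0808, 0.0222]
orientation: [-0.0, 1.0, -0.021, -0.002]
ft_force: [-13.7, -3.9, 6.8]
time: 14.2
ee_pos: [0.4398, -0.2605, 0.1582]
orientation: [0.001, 1.0, -0.021, 0.001]
ft_force: [1.1, 1.2, 0.4]
gripper_width: 0.002
grasp_force: 0.0
time: 14.6
ee_pos: [0.4338, -0.3979, 0.157]
orientation: [0.001, 1.0, -0.023, 0.001]
ft_force: [-0.4, 0.9, -0.8]
gripper_width: -0.001
grasp_force: 0.0
```

View pics/c4.png

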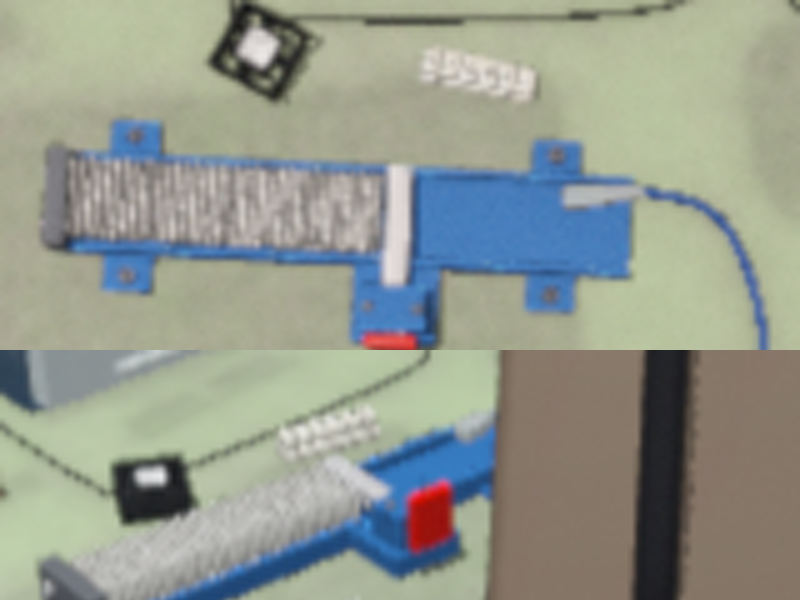

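The keeper lies fully across the track behind the row at (397,225), with the tab against the guide at (390,340). Nothing else has moved, so I'm handing it in.

```bash
python3 -c "
from bench import manip
print(manip.finish_job())"
```

```text
the job is handed in; nothing more can be done
None
```

The job is handed in: the four-part row was pushed home against the stop, then the keeper was slid fully across behind it, with the arm clear, nothing else seen to have moved, and about 15 s of the 40 s used.

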